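Switch on the round-headed hand lamp at the picking bench

ROBOT

A 7-joint arm with a two-finger parallel gripper is mounted at the origin on the work surface. World frame = base frame: x ahead of the robot, y to its left, z up, the work surface at z = 0. Lengths are in mm, angles in rad, forces in N, time in s.
With the tool pointing down it reaches from about 400 to 875 mm from the base axis. Payload 4.4 kg.
Tool frame: the origin (TCP) lies at the very end of the fingers, on their centre line; the grasp point (between the pads) lies 19 mm behind it; z points along the fingers, y is the direction in which the jaws open and shut (so a half turn about z gives the same grasp; the last joint's range is limited). The gripper opens to 85 mm and grips with 20 to 120 N. Pads are 22 mm wide; open, the fingers measure 114 mm over their backs; the gripper's body (76 mm by 85 mm) begins 54 mm behind the grasp point. The pads swing forward as they close: fully open they stand 13 mm farther back than shut.
Start: joints at [-0.066, 0.628, 0.038, 1.517, -0.027, 0.996, -0.02], TCP at [650.014, 0.027, 231.313] pointing down, gripper open.
Joint ranges: [-3.06, 3.06], [-0.37, 2.12], [-1.25, 1.32], [0.18, 2.47], [-1.1, 4.24], [0.23, 1.98], [-2.94, 2.94]. Speed limits (rad/s): [2.57, 2.57, 3.14, 3.14, 3.14, 3.14, 3.14].

INTERFACE

Orientations are given as [roll, pitch, yaw] about the fixed x, y, z axes, in that order (R = Rz(yaw) Ry(pitch) Rx(roll)).
In Python, from cell import read_state, get_image, calibration, finish_job gives the robot as it stands. The module is installed in compiled form; this text tells all that it offers.
- The arm moves only by the tool apply_moves, never from a script. Its argument "increments" is a list of rows, each an object of numbers: "tx", "ty", "tz": the shift along the world's x, y, z in m; "rx", "ry", "rz": the turn, a rotation vector about the world's x, y, z in units of 5 degrees (1.0 is 5 degrees); "claw": the finger opening in m, from 0 to 0.0854. In form: [{"tx": .., "ty": .., "tz": .., "rx": .., "ry": .., "rz": .., "claw": ..}, ...]. A call has 1 to 12 rows; each row is the pose to reach, as a shift and turn from the pose commanded when the call began; what a row does not reach only later rows make up. A row lasts 1/10 s, in which the tool goes at most 50 mm and 8.59 degrees, less where a joint would pass 70% of its speed; a pose out of reach is approached as far as the arm can. A call with a gripper value outside its range is refused whole. The fingers move at their own pace and stop on an object; the grip force is fixed at half the most. Time passes only in rows, so rows that repeat a pose let the fingers close. It gives the time, the measured TCP pose, the force and the opening at its end, in the units of the state.
- read_state(): the state, without advancing time (a new reading comes with each control period).
- get_image(name): name is "scene" or "side" or "wrist"; returns the picture (420x560x3 uint8, red, green, blue); there is no depth.
- calibration(name): a dict with "camera_matrix" (3x3 intrinsics, pixels), "origin" and "attitude" of the camera in the world. Camera axes: x right, y up, looking along -z (the intrinsics and any distortion apply to the point x, -y, -z); pixel columns grow to the right and rows downward; lengths in mm; the calibration is good to about 2 mm. A picture is of the moment at which its call begins: read the wrist's pose just before it. calibration takes no time and is no camera call; for the wrist camera it gives the pose at the moment of the call.
- finish_job(): hands the job in, once; it reports no verdict.
The state is a dict: "clock": time; "qpos": joint angles; "qd": joint speeds; "tau": joint torques, N m; "eef_pos": TCP position; "tool_rot": TCP orientation; "force": force on the tool from outside, world axes, zero at the start; "torque": the same for the moment, N m; "width": finger opening in mm.
Only numpy, scipy, OpenCV 4.12 (cv2) and the standard library are available. Lean on these libraries where they do the work, as an engineer would, in place of code of your own. Each camera call takes 0.05 s, during which the arm holds its last target. There are 200 camera calls.

TASK

Someone is about to look into the low stock bins: switch on the hand lamp with the round drum head by sliding the little switch in its slot fully home towards the head. Leave the wide bar-headed lamp next to it switched off.

Things in the scene. Friction and masses are not known exactly. Their poses are not given: they have to be found in the camera images.
- round_nub (a point): Centre of the top face of the small ribbed metal switch nub (14 mm along the slide, 18 across, 9 tall, top 51 mm above the table) of the lamp with the round drum head (82 mm across). Moves with the nub; x points along the slide to the head (to ON), z up. It stands mid-way across an open slot 38 mm wide, 86 mm long; slot floor 42 mm, lamp's flat top face 52 mm above the table.
- round_switch (a joint): That switch's slide in m: 0 off (stop), 0.024 on (stop, head end); starts at 0 to 0.004. Stays where left, about 1.5 N moves it, no spring. At 0 the slot reaches 51 mm behind the nub's centre, away from the head (room for shut fingertips to go in and push), and 35 mm ahead; the head begins 53 mm ahead, its top 82 mm above the table.
- bar_nub (a point): The same point and axes on the other lamp, with the wide flat bar head (150 mm wide, 40 long, top 52 mm above the table); not to be switched on. Both lamps are mid grey, docked on steel plates fixed to the bench (they do not move), with the same body, 132 mm long, 74 wide, the same slot and nub.
- bar_switch (a joint): Slide of the bar-headed lamp's switch in m: 0 off, 0.024 on, as on the other lamp. Starts at 0 to 0.004 and is to stay off.
There are look-alikes about, which are no part of the job. Leave any red or yellow look-alike of the part that bears round_nub alone.

How it is judged (in metres and radians):
At the end, for the whole second after the job is handed in: The round-headed lamp's switch stands at rest within 6 mm of its head-end stop (joint above 0.018 m of 0.024), and the bar-headed lamp's switch is still off (below 0.010 m) (value of joint round_switch above 0.018 m and velocity of joint round_switch below 0.01 m/s and value of joint bar_switch below 0.01 m); the robot touches nothing.
It fails at once if the bar-headed lamp's switch is slid towards on (beyond 10 mm) (value of joint bar_switch above 0.01 m).
It also fails if it takes over 32 s, if anything falls off the work surface, if the arm or the gripper's body presses on something with over 40 N, if the wrist force passes 120 N, or if a joint passes its speed limit or range.

## Working session

There is one attempt and no reset: what is moved stays moved. The work goes in short steps, Python scripts to look and compute and a tool call to move; the robot and the scene stay as the last step left them, time stands still between calls to the robot, and variables do not carry over. Pictures are saved under pics/ and viewed, about 8 in all and at most 12, crops included, and the job is handed in when it is done.

Besides the shell and the picture viewer there is one more tool, called after "Call:" by a JSON object that holds its "api" and its "payload". apply_moves: Moves the arm, as the interface text tells. Its arguments: {"type":"object","properties":{"increments":{"type":"array"}},"required":["increments"]}

```bash
mkdir -p pics
cat > h.py <<'E'
import numpy as np, cv2, pickle
from cell import *
def snap(n,f):
    c=calibration(n); im=get_image(n); cv2.imwrite(f'pics/{f}.png',im[:,:,::-1]); pickle.dump(c,open(f'pics/{f}.pkl','wb')); return im,c
def rot(a):
    a=np.array(a,float)
    if a.shape==(3,3): return a
    from scipy.spatial.transform import Rotation as R
    return R.from_euler('xyz',a).as_matrix() if a.size==3 else None
def ray(c,uv,z):
    K=np.array(c['camera_matrix']);d=c.get('distortion',None)
    p=cv2.undistortPoints(np.array([[uv]],float),K,None if d is None else np.array(d,float))[0,0]
    v=rot(c['attitude'])@np.array([p[0],-p[1],-1]);o=np.array(c['origin'],float)
    return o+v*(z-o[2])/v[2]
E
python3 - <<'E'
from h import *
a,c=snap('scene','s1');print(c)
b,d=snap('side','d1');print(d)
w,e=snap('wrist','w1');print(e)
print(read_state())
cv2.imwrite('pics/sw.png',cv2.resize(np.vstack([np.hstack([a,b]),np.hstack([w,w*0])])[:,:,::-1],(800,600)))
E
```

```text
{'camera_matrix': array([[412.32759358,   0.        , 274.94536497],
       [  0.        , 412.32759358, 205.44697178],
       [  0.        ,   0.        ,   1.        ]]), 'origin': array([832.75410021, 384.48966147, 605.07384472]), 'attitude': array([ 0.77559676, -0.00258526,  2.40013042])}
{'camera_matrix': array([[395.0625265 ,   0.        , 283.63199974],
       [  0.        , 395.0625265 , 210.74273516],
       [  0.        ,   0.        ,   1.        ]]), 'origin': array([258.75755049, 618.58127299, 590.78430697]), 'attitude': array([ 0.87070293, -0.01909276, -2.79792763])}
{'camera_matrix': array([[320.91178338,   0.        , 285.17016064],
       [  0.        , 320.91178338, 205.67149936],
       [  0.        ,   0.        ,   1.        ]]), 'origin': array([648.68463787,  73.21891882, 373.99336737]), 'attitude': array([-0.29350175,  0.00193864, -0.00093918])}
{'clock': 0.15, 'qpos': array([-0.06582948,  0.6291353 ,  0.03843303,  1.51813359, -0.02704272,
        0.99632501, -0.02002211]), 'qd': array([ 0.00048829, -0.00429149,  0.00144594, -0.00509519, -0.00076608,
       -0.0007935 ,  0.00114981]), 'tau': array([ 2.19518879e-03, -5.63800478e+01,  1.22790758e+00, -1.93650573e+01,
        1.11919764e-02,  7.40401709e-03, -1.44664841e-05]), 'eef_pos': array([6.49517824e+02, 7.33561564e-02, 2.30600502e+02]), 'tool_rot': array([-3.14010786e+00, -3.73421280e-05,  1.57079296e+00]), 'force': array([ 0.68133589, -0.38262073, -1.13550658]), 'torque': array([-0.09517394,  0.02904241,  0.01002218]), 'width': 85.57417613680711}
```

View pics/sw.png

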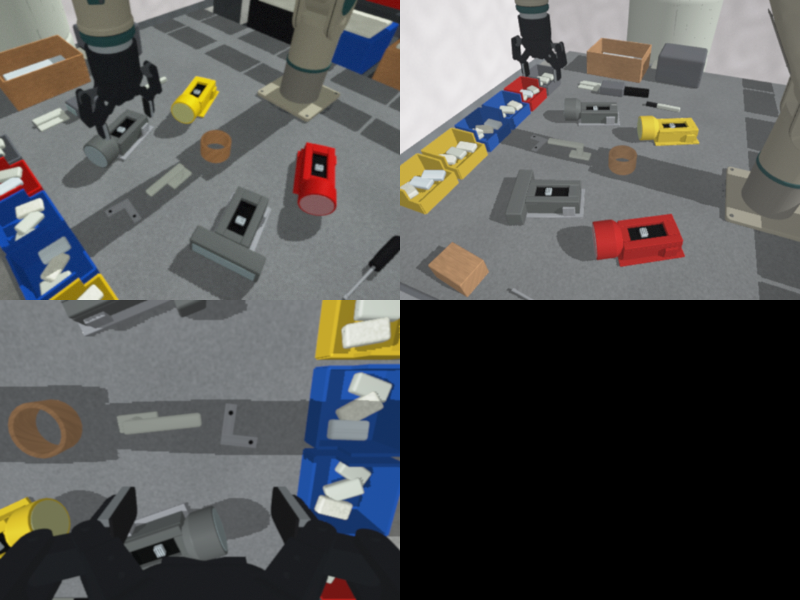

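The composite holds four candidates: a grey drum-head lamp (scene ~(168,182), side ~(280,151)), a grey bar-head lamp (scene ~(336,310)), a red one (scene ~(445,240)) and a yellow one (scene ~(275,140)). The grey drum-head fits the description; I'll confirm it in an enlarged crop.

Run:
```python
from h import *
a=cv2.imread('pics/s1.png');b=cv2.imread('pics/d1.png');w=cv2.imread('pics/w1.png')
f=lambda i,x,y,ww,hh,s:cv2.resize(i[y:y+hh,x:x+ww],None,fx=s,fy=s,interpolation=cv2.INTER_CUBIC)
cv2.imwrite('pics/c1.png',np.vstack([np.hstack([f(a,110,130,130,100,3),f(b,220,110,130,100,3)]),cv2.resize(f(w,130,280,260,100,3),(780,300))]))
```

```text
(no output)
```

View pics/c1.png

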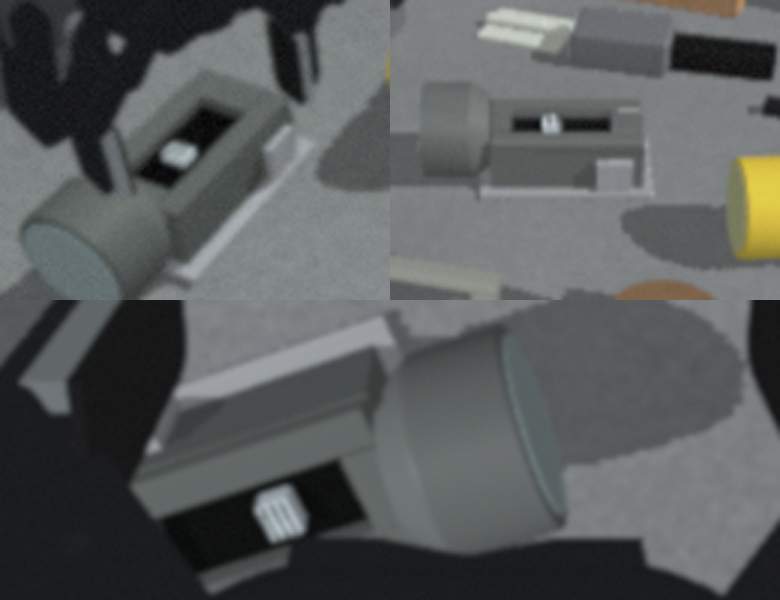

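The crop shows the grey drum-head lamp with its bright nub in the dark slot at scene (170,181), side (273,151) and wrist (224,351). Red, yellow and bar-head lamps are ruled out. Next I'll compute the nub position and the axis.

Run:
```python
from h import *
from scipy import ndimage
for f,(u,v) in dict(s1=(170,181),d1=(273,151),w1=(224,351)).items():
    c=pickle.load(open(f'pics/{f}.pkl','rb'));g=cv2.imread(f'pics/{f}.png',0)
    r=9;p=g[v-r:v+r+1,u-r:u+r+1];L,n=ndimage.label(p>150);k=L[r,r] or 1
    y,x=np.nonzero(L==k);uv=(u-r+x.mean(),v-r+y.mean());print(f,uv,len(x),ray(c,uv,48.5).round(1))
c=pickle.load(open('pics/w1.pkl','rb'))
q={n:ray(c,(130+x/3,280+(y-300)/3),52) for n,(x,y) in dict(A=(340,461),B=(367,520),C=(163,520),D=(205,573)).items()}
for n,p in q.items(): print(n,p.round(1))
d=(q['A']-q['C']);print(np.degrees(np.arctan2(d[1],d[0])),np.linalg.norm(d),np.linalg.norm(q['A']-q['B']))
d=(q['B']-q['D']);print(np.degrees(np.arctan2(d[1],d[0])),np.linalg.norm(d))
# base plate edge and head from side/scene
c=pickle.load(open('pics/d1.pkl','rb'))
a,b=[ray(c,(220+(x-390)/3,110+y/3),52) for x,y in((612,118),(512,118))];d=b-a;print('side slot far edge',a.round(1),b.round(1),np.degrees(np.arctan2(d[1],d[0])),np.linalg.norm(d))
```

```text
s1 (np.float64(169.68421052631578), np.float64(180.81578947368422)) 38 [ 572.5 -210.3   48.5]
d1 (np.float64(273.0), np.float64(151.1818181818182)) 22 [ 572.4 -206.9   48.5]
w1 (np.float64(222.7578125), np.float64(351.2109375)) 128 [ 571.1 -211.9   48.5]
A [ 597.9 -183.5   52. ]
B [ 607.8 -211.9   52. ]
C [ 524.9 -212.    52. ]
D [ 539.9 -238.6   52. ]
21.329312531926657 78.37709899611653 30.10517142928738
21.450289802671268 72.96885570195037
side slot far edge [ 522.9 -230.    52. ] [ 603.4 -198.3   52. ] 21.49069393684585 86.49686045542212
```

Call:
{"api": "apply_moves", "payload": {"increments": [{"tx": -0.012, "ty": -0.028, "tz": 0, "rz": 0.8, "claw": 0}, {"tx": -0.03, "ty": -0.065, "tz": 0, "rz": 1.8, "claw": 0}, {"tx": -0.05, "ty": -0.105, "tz": 0, "rz": 2.8, "claw": 0}, {"tx": -0.07, "ty": -0.145, "tz": -0.01, "rz": 3.6, "claw": 0}, {"tx": -0.088, "ty": -0.185, "tz": -0.03, "rz": 4.28, "claw": 0}, {"tx": -0.1, "ty": -0.21, "tz": -0.055, "rz": 4.28, "claw": 0}, {"tx": -0.105, "ty": -0.2205, "tz": -0.085, "rz": 4.28, "claw": 0}, {"tx": -0.105, "ty": -0.2205, "tz": -0.11, "rz": 4.28, "claw": 0}, {"tx": -0.105, "ty": -0.2205, "tz": -0.131, "rz": 4.28, "claw": 0}, {"tx": -0.105, "ty": -0.2205, "tz": -0.131, "rz": 4.28, "claw": 0}, {"tx": -0.105, "ty": -0.2205, "tz": -0.131, "rz": 4.28, "claw": 0}]}}

```text
$.increments[0]: bad value
```

Run:
```python
from h import *
s=read_state();print(s['eef_pos'],s['tool_rot'],s['force'],s['width'])
a,_=snap('scene','s2');b,_=snap('side','d2');w,_=snap('wrist','w2')
f=lambda i,x,y,ww,hh:cv2.resize(i[y:y+hh,x:x+ww],(400,300),interpolation=cv2.INTER_CUBIC)
cv2.imwrite('pics/c2.png',np.vstack([np.hstack([f(a,100,110,140,105),f(b,210,90,140,105)]),np.hstack([f(w,0,0,560,420),f(w,180,250,200,150)])])[:,:,::-1])
```

```text
[6.49517824e+02 7.33561564e-02 2.30600502e+02] [-3.14010786e+00 -3.73421280e-05  1.57079296e+00] [ 0.68133589 -0.38262073 -1.13550658] 85.57417613680711
```

View pics/c2.png

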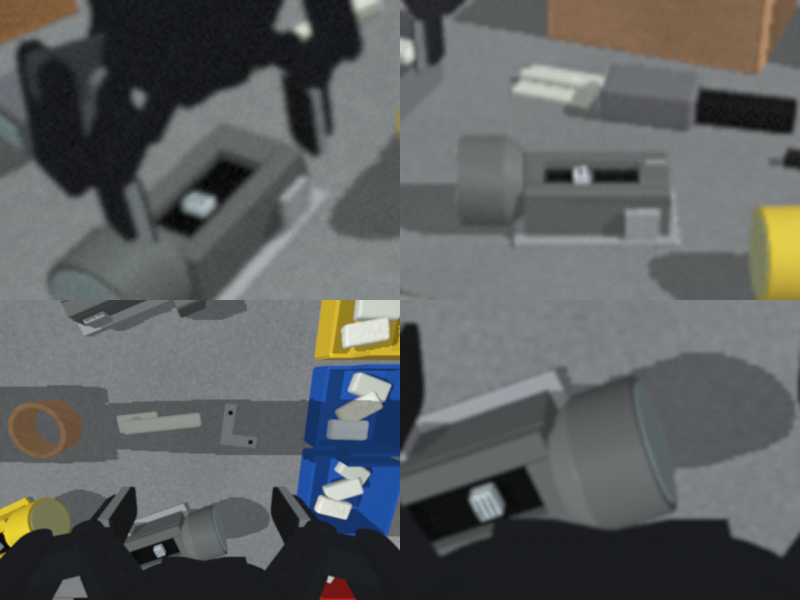

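The move was refused, so the arm hasn't moved and the pictures show the same scene as before. I'll resend it with all the fields filled in.

Call:
{"api": "apply_moves", "payload": {"increments": [{"tx": -0.012, "ty": -0.028, "tz": 0.0, "rx": 0.0, "ry": 0.0, "rz": 0.8, "claw": 0.0}, {"tx": -0.03, "ty": -0.065, "tz": 0.0, "rx": 0.0, "ry": 0.0, "rz": 1.8, "claw": 0.0}, {"tx": -0.05, "ty": -0.105, "tz": 0.0, "rx": 0.0, "ry": 0.0, "rz": 2.8, "claw": 0.0}, {"tx": -0.07, "ty": -0.145, "tz": -0.01, "rx": 0.0, "ry": 0.0, "rz": 3.6, "claw": 0.0}, {"tx": -0.088, "ty": -0.185, "tz": -0.03, "rx": 0.0, "ry": 0.0, "rz": 4.28, "claw": 0.0}, {"tx": -0.1, "ty": -0.21, "tz": -0.055, "rx": 0.0, "ry": 0.0, "rz": 4.28, "claw": 0.0}, {"tx": -0.105, "ty": -0.2205, "tz": -0.085, "rx": 0.0, "ry": 0.0, "rz": 4.28, "claw": 0.0}, {"tx": -0.105, "ty": -0.2205, "tz": -0.11, "rx": 0.0, "ry": 0.0, "rz": 4.28, "claw": 0.0}, {"tx": -0.105, "ty": -0.2205, "tz": -0.131, "rx": 0.0, "ry": 0.0, "rz": 4.28, "claw": 0.0}, {"tx": -0.105, "ty": -0.2205, "tz": -0.131, "rx": 0.0, "ry": 0.0, "rz": 4.28, "claw": 0.0}]}}

```text
clock: 1.3
eef_pos: [542.8, -219.9, 97.6]
tool_rot: [-3.137, -0.004, 1.944]
force: [0.4, 0.5, 0.4]
width: -0.1
```

Run:
```python
from h import *
s=read_state();print(s['eef_pos'],s['tool_rot'],s['force'],s['width'])
a,_=snap('scene','s3');b,_=snap('side','d3');w,_=snap('wrist','w3')
s=read_state();print(s['eef_pos'])
f=lambda i,x,y,ww,hh:cv2.resize(i[y:y+hh,x:x+ww],(400,300),interpolation=cv2.INTER_CUBIC)
cv2.imwrite('pics/c3.png',np.vstack([np.hstack([f(a,100,110,140,105),f(b,210,90,140,105)]),np.hstack([f(w,0,0,560,420),f(w,180,250,200,150)])])[:,:,::-1])
```

```text
[ 542.82752503 -219.88196517   97.63758406] [-3.13729303 -0.00390601  1.9439433 ] [0.42256016 0.46996116 0.38624306] -0.10433242189957087
[ 545.77420065 -220.58394071  101.21939662]
```

View pics/c3.png

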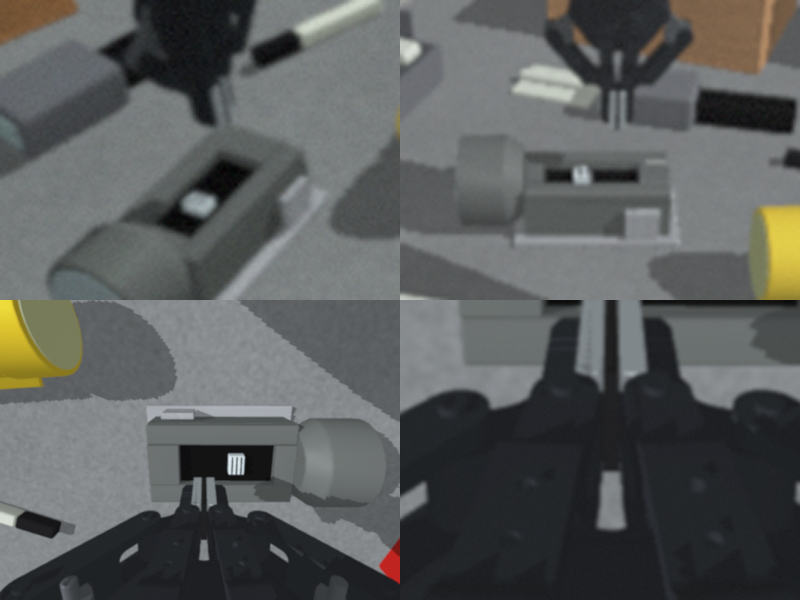

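The fingers are shut and hover over the slot behind the nub: in the wrist frame the tips are at ~(287,255) and the nub at ~(330,230), aligned with the slot. I'll re-measure nub and slot from this nearer view.

Run:
```python
from h import *
from scipy import ndimage
c=pickle.load(open('pics/w3.pkl','rb'));g=cv2.imread('pics/w3.png',0)
L,n=ndimage.label(g[215:247,312:348]>150)
for k in range(1,n+1):
    y,x=np.nonzero(L==k)
    if len(x)>20: print('nub',len(x),x.min()+312,x.max()+312,y.min()+215,y.max()+215,ray(c,(312+x.mean(),215+y.mean()),49.5).round(1))
print('row208',g[190:222,330]); print('row col left',g[230,240:300].tolist(),g[230,345:400].tolist()); print('col370', g[195:275,370].tolist())
```

```text
nub 530 319 342 215 243 [ 571.2 -211.1   49.5]
row208 [110 111 110 110 110 110 110 110 111 111 108 102  86  57  28  18  19  18
  18  19  19  17  18  41  92 141 166 178 197 209 199 188]
row col left [110, 110, 110, 111, 110, 110, 110, 111, 108, 98, 79, 62, 44, 26, 15, 16, 11, 14, 14, 13, 14, 13, 16, 14, 15, 17, 18, 18, 18, 20, 19, 19, 18, 19, 18, 19, 18, 19, 18, 20, 20, 19, 19, 19, 19, 17, 20, 18, 17, 17, 20, 17, 18, 18, 19, 18, 20, 17, 18, 18] [12, 13, 13, 14, 14, 11, 14, 13, 16, 17, 18, 18, 17, 19, 18, 19, 19, 18, 17, 19, 19, 20, 17, 19, 20, 19, 19, 18, 19, 17, 20, 18, 21, 18, 28, 52, 78, 95, 101, 104, 110, 115, 114, 112, 111, 111, 111, 111, 112, 112, 111, 112, 111, 111, 110]
col370 [111, 110, 110, 110, 109, 109, 103, 88, 58, 28, 18, 17, 20, 18, 17, 19, 17, 20, 19, 19, 19, 16, 20, 18, 20, 19, 19, 16, 15, 19, 18, 18, 18, 21, 18, 19, 19, 19, 19, 18, 18, 19, 19, 18, 19, 17, 18, 18, 19, 18, 17, 17, 14, 16, 15, 15, 20, 34, 55, 68, 70, 68, 68, 70, 73, 75, 77, 77, 78, 78, 77, 77, 77, 76, 77, 77, 76, 77, 77, 77]
```

Call:
{"api": "apply_moves", "payload": {"increments": [{"tx": 0.0, "ty": -0.0005, "tz": -0.018, "rx": 0.0, "ry": 0.0, "rz": 0.0, "claw": 0.0}, {"tx": 0.0, "ty": -0.0005, "tz": -0.036, "rx": 0.0, "ry": 0.0, "rz": 0.0, "claw": 0.0}, {"tx": 0.0, "ty": -0.0005, "tz": -0.048, "rx": 0.0, "ry": 0.0, "rz": 0.0, "claw": 0.0}, {"tx": 0.0, "ty": -0.0005, "tz": -0.054, "rx": 0.0, "ry": 0.0, "rz": 0.0, "claw": 0.0}, {"tx": 0.0, "ty": -0.0005, "tz": -0.054, "rx": 0.0, "ry": 0.0, "rz": 0.0, "claw": 0.0}, {"tx": 0.0, "ty": -0.0005, "tz": -0.054, "rx": 0.0, "ry": 0.0, "rz": 0.0, "claw": 0.0}]}}

```text
clock: 2.05
eef_pos: [545.6, -221.1, 47.0]
tool_rot: [3.141, 0.001, 1.944]
force: [0.2, 0.4, -0.4]
width: -0.1
```

Call:
{"api": "apply_moves", "payload": {"increments": [{"tx": 0.0037, "ty": 0.0015, "tz": -0.001, "rx": 0.0, "ry": 0.0, "rz": 0.0, "claw": 0.0}, {"tx": 0.0075, "ty": 0.0029, "tz": -0.001, "rx": 0.0, "ry": 0.0, "rz": 0.0, "claw": 0.0}, {"tx": 0.0112, "ty": 0.0044, "tz": -0.001, "rx": 0.0, "ry": 0.0, "rz": 0.0, "claw": 0.0}, {"tx": 0.0149, "ty": 0.0058, "tz": -0.001, "rx": 0.0, "ry": 0.0, "rz": 0.0, "claw": 0.0}, {"tx": 0.0186, "ty": 0.0073, "tz": -0.001, "rx": 0.0, "ry": 0.0, "rz": 0.0, "claw": 0.0}, {"tx": 0.0223, "ty": 0.0088, "tz": -0.001, "rx": 0.0, "ry": 0.0, "rz": 0.0, "claw": 0.0}, {"tx": 0.026, "ty": 0.0102, "tz": -0.001, "rx": 0.0, "ry": 0.0, "rz": 0.0, "claw": 0.0}, {"tx": 0.028, "ty": 0.011, "tz": -0.001, "rx": 0.0, "ry": 0.0, "rz": 0.0, "claw": 0.0}, {"tx": 0.028, "ty": 0.011, "tz": -0.001, "rx": 0.0, "ry": 0.0, "rz": 0.0, "claw": 0.0}]}}

```text
clock: 2.95
eef_pos: [573.6, -209.8, 45.3]
tool_rot: [3.141, 0.0, 1.945]
force: [-0.2, -0.7, -0.6]
width: 0.0
```

Not at the stop yet, with force only about 1 N. I'll push on in small steps until the force rises.

Call:
{"api": "apply_moves", "payload": {"increments": [{"tx": 0.0019, "ty": 0.0007, "tz": 0.0, "rx": 0.0, "ry": 0.0, "rz": 0.0, "claw": 0.0}, {"tx": 0.0037, "ty": 0.0015, "tz": 0.0, "rx": 0.0, "ry": 0.0, "rz": 0.0, "claw": 0.0}, {"tx": 0.0047, "ty": 0.0018, "tz": 0.0, "rx": 0.0, "ry": 0.0, "rz": 0.0, "claw": 0.0}, {"tx": 0.0047, "ty": 0.0018, "tz": 0.0, "rx": 0.0, "ry": 0.0, "rz": 0.0, "claw": 0.0}]}}

```text
clock: 3.35
eef_pos: [577.9, -208.1, 45.3]
tool_rot: [3.141, -0.0, 1.944]
force: [0.2, -0.9, -0.0]
width: -0.1
```

Run:
```python
from h import *
s=read_state();print(s['eef_pos'],s['force'])
a,_=snap('scene','s4');b,_=snap('side','d4');w,_=snap('wrist','w4')
f=lambda i,x,y,ww,hh:cv2.resize(i[y:y+hh,x:x+ww],(400,300),interpolation=cv2.INTER_CUBIC)
cv2.imwrite('pics/c4.png',np.hstack([f(b,210,90,140,105),f(w,180,170,200,150)])[:,:,::-1])
```

```text
[ 577.88478022 -208.07949268   45.26631532] [ 0.15430273 -0.9241393  -0.04460942]
```

View pics/c4.png

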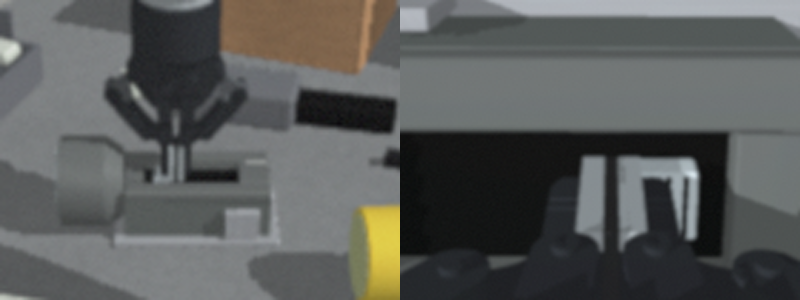

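The nub (light block ahead of the fingers, crop ~(690,200)) has moved close to the slot's head end but isn't at the stop yet. I'll continue in small steps.

Call:
{"api": "apply_moves", "payload": {"increments": [{"tx": 0.0019, "ty": 0.0007, "tz": 0.0, "rx": 0.0, "ry": 0.0, "rz": 0.0, "claw": 0.0}, {"tx": 0.0028, "ty": 0.0011, "tz": 0.0, "rx": 0.0, "ry": 0.0, "rz": 0.0, "claw": 0.0}, {"tx": 0.0028, "ty": 0.0011, "tz": 0.0, "rx": 0.0, "ry": 0.0, "rz": 0.0, "claw": 0.0}]}}

```text
clock: 3.8
eef_pos: [580.6, -207.0, 45.3]
tool_rot: [3.142, 0.0, 1.944]
force: [0.1, 0.8, -0.2]
width: -0.3
```

Call:
{"api": "apply_moves", "payload": {"increments": [{"tx": 0.0014, "ty": 0.0005, "tz": 0.0, "rx": 0.0, "ry": 0.0, "rz": 0.0, "claw": 0.0}, {"tx": 0.0028, "ty": 0.0011, "tz": 0.0, "rx": 0.0, "ry": 0.0, "rz": 0.0, "claw": 0.0}, {"tx": 0.0028, "ty": 0.0011, "tz": 0.0, "rx": 0.0, "ry": 0.0, "rz": 0.0, "claw": 0.0}]}}

```text
clock: 4.1
eef_pos: [582.0, -206.5, 45.3]
tool_rot: [-3.139, -0.001, 1.944]
force: [-4.1, -1.7, 2.0]
width: -0.2
```

The force along the slide rose to ~4.5 N and the tool stalled short of its target, so the nub is at the stop. I'll back off and lift.

Call:
{"api": "apply_moves", "payload": {"increments": [{"tx": -0.005, "ty": -0.002, "tz": 0.0, "rx": 0.0, "ry": 0.0, "rz": 0.0, "claw": 0.0}, {"tx": -0.011, "ty": -0.0043, "tz": 0.0, "rx": 0.0, "ry": 0.0, "rz": 0.0, "claw": 0.0}, {"tx": -0.014, "ty": -0.0055, "tz": 0.005, "rx": 0.0, "ry": 0.0, "rz": 0.0, "claw": 0.0}, {"tx": -0.014, "ty": -0.0055, "tz": 0.025, "rx": 0.0, "ry": 0.0, "rz": 0.0, "claw": 0.0}, {"tx": -0.014, "ty": -0.0055, "tz": 0.06, "rx": 0.0, "ry": 0.0, "rz": 0.0, "claw": 0.0}, {"tx": -0.035, "ty": -0.0135, "tz": 0.09, "rx": 0.0, "ry": 0.0, "rz": 0.0, "claw": 0.0}, {"tx": -0.035, "ty": -0.0135, "tz": 0.1, "rx": 0.0, "ry": 0.0, "rz": 0.0, "claw": 0.0}, {"tx": -0.035, "ty": -0.0135, "tz": 0.1, "rx": 0.0, "ry": 0.0, "rz": 0.0, "claw": 0.0}, {"tx": -0.035, "ty": -0.0135, "tz": 0.1, "rx": 0.0, "ry": 0.0, "rz": 0.0, "claw": 0.0}]}}

```text
clock: 5.0
eef_pos: [548.8, -218.8, 144.8]
tool_rot: [3.141, -0.001, 1.945]
force: [0.2, -0.5, -1.5]
width: 0.1
```

Run:
```python
from h import *
from scipy import ndimage
s=read_state();print(s['eef_pos'],s['force'])
a,_=snap('scene','s5');b,_=snap('side','d5');w,c=snap('wrist','w5')
f=lambda i,x,y,ww,hh:cv2.resize(i[y:y+hh,x:x+ww],(400,300),interpolation=cv2.INTER_CUBIC)
cv2.imwrite('pics/c5.png',np.vstack([np.hstack([f(b,210,90,140,105),f(w,0,0,560,420)]),np.hstack([f(a,100,110,140,105),f(a,260,230,140,105)])])[:,:,::-1])
for n,o in(('s5',(594,-202)),('w5',(594,-202))):
    c=pickle.load(open(f'pics/{n}.pkl','rb'));g=cv2.imread(f'pics/{n}.png',0);L,k=ndimage.label(g>150)
    for i in range(1,k+1):
        y,x=np.nonzero(L==i)
        if 15<len(x)<900:
            p=ray(c,(x.mean(),y.mean()),49)
            if np.hypot(p[0]-585,p[1]+206)<35: print(n,len(x),p.round(1),'travel',(p[:2]-[571.5,-210.7])@[.931,.365])
```

```text
[ 548.77270055 -218.80107295  144.80771966] [ 0.23595287 -0.538288   -1.52092822]
s5 27 [ 594.8 -199.3   49. ] travel 25.860034273413472
w5 380 [ 593.4 -203.1   49. ] travel 23.117601084634334
```

View pics/c5.png

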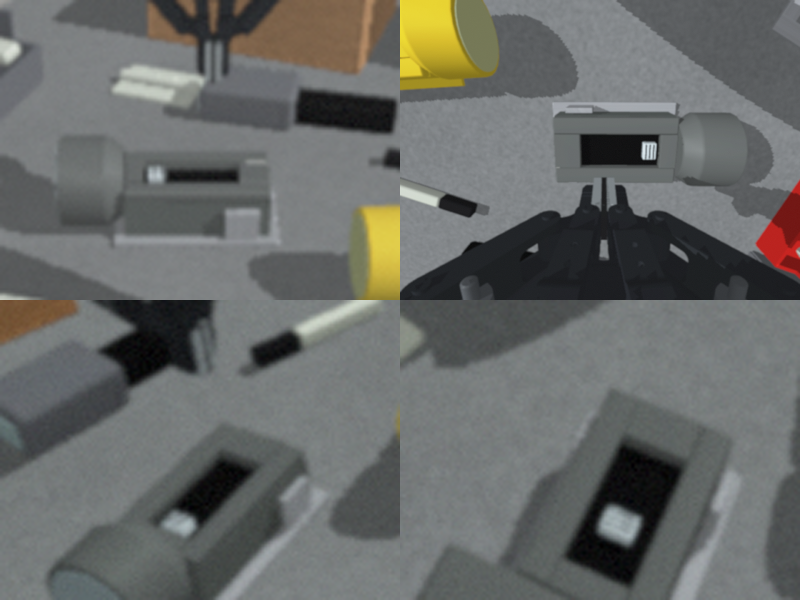

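The nub stands at the head end of the slot (wrist ~(349,211)), about 23–26 mm from where it started. The bar-head lamp is untouched, and the gripper is clear of everything.

```bash
python3 -c "from cell import *; print(finish_job())"
```

```text
the job is handed in; nothing more can be done
None
```

I slid the grey drum-head lamp's switch to its head-end stop with the shut fingertips, then backed off, lifted clear and handed the job in at about 5 s on the robot's clock.

- **Round switch:** the force along the slide rose to about 4.5 N and the tool stalled, which marks the stop. Afterwards the nub measured 23.1 mm from its start in the wrist view and 25.9 mm in the scene view. The two disagree by about 3 mm, within the error of the scene view's small blob, and both are well past the 18 mm needed.
- **Bar-head lamp:** I never went near it, and the last picture shows its nub clear of the head end of the slot. I did not measure its position in mm.
- **Clearance:** the gripper ended about 145 mm above the table, touching nothing, and the highest force reported was about 5 N.
- **Refused move:** the first move call was rejected because its rows lacked "rx" and "ry". Nothing moved, and the same move went through once I added them.

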